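# Set the walnut model buildings on their display bases

## Task

Pick out the four dark walnut model buildings and stand each one upright on the white base that shows its own footprint in blue, centred on the blue shape and turned square with it. Leave the two pale maple buildings standing where they are.

Things in the scene. Friction and masses are not known exactly. Their poses are not given: they have to be found in the camera images.
- walnut_long: Dark brown walnut model building: long bar, 80 along its x by 30 along its y, 40 high, in mm; loose. Origin: centre of its underside, z up. At the start it stands upright on a green cutting mat whose top is 3 mm above the table (z = 0.003). About 55 g.
- walnut_square: Dark brown walnut model building: square tower, 36 by 36, 60 high, in mm; loose. Origin: centre of its underside, z up. At the start it stands upright on a green cutting mat whose top is 3 mm above the table (z = 0.003). About 55 g.
- walnut_round: Dark brown walnut model building: round tower, diameter 44, 50 high (its yaw means nothing), in mm; loose. Origin: centre of its underside, z up. At the start it stands upright on a green cutting mat whose top is 3 mm above the table (z = 0.003). About 55 g.
- walnut_cross: Dark brown walnut model building: cross-shaped (plus sign) building, both arms 54 long and 20 wide, along its x and y, 45 high, in mm; loose. Origin: centre of its underside, z up. At the start it stands upright on a green cutting mat whose top is 3 mm above the table (z = 0.003). About 55 g.
- base_long: White round display base, diameter 96 and 6 thick, in mm, fixed on the mat, its flat top 9 mm above the table. On its top is printed, centred and flush, a blue footprint: a long bar, 84 along the base's x by 34 along its y (the building's outline plus a 2 mm margin all round). Origin: centre of its underside, z up; the footprint turns with the base.
- base_square: White round display base, diameter 96 and 6 thick, in mm, fixed on the mat, its flat top 9 mm above the table. On its top is printed, centred and flush, a blue footprint: a square, 40 by 40, sides along the base's x and y (the building's outline plus a 2 mm margin all round). Origin: centre of its underside, z up; the footprint turns with the base.
- base_round: White round display base, diameter 96 and 6 thick, in mm, fixed on the mat, its flat top 9 mm above the table. On its top is printed, centred and flush, a blue footprint: a circle of diameter 48 (the building's outline plus a 2 mm margin all round). Origin: centre of its underside, z up; the footprint turns with the base.
- base_cross: White round display base, diameter 96 and 6 thick, in mm, fixed on the mat, its flat top 9 mm above the table. On its top is printed, centred and flush, a blue footprint: a plus sign, both arms 58 long and 24 wide, along the base's x and y (the building's outline plus a 2 mm margin all round). Origin: centre of its underside, z up; the footprint turns with the base.
- pale_square: Pale cream-coloured maple model building, NOT wanted, same shape as its walnut twin: square tower, 36 by 36, 60 high, in mm; loose. Origin: centre of its underside, z up. At the start it stands upright on a green cutting mat whose top is 3 mm above the table (z = 0.003).
- pale_round: Pale cream-coloured maple model building, NOT wanted, same shape as its walnut twin: round tower, diameter 44, 50 high (its yaw means nothing), in mm; loose. Origin: centre of its underside, z up. At the start it stands upright on a green cutting mat whose top is 3 mm above the table (z = 0.003).
There are look-alikes about, which are no part of the job. What is shaped like the base_square but purple is not meant.

How it is judged:
By the outcome, as a careful person would: the job done as asked, in the order asked, and still so for the second after the job is handed in, with the robot touching nothing.
It also fails if it takes over 112 s, if anything falls off the work surface, if the arm or the gripper's body presses on something with over 40 N, if the wrist force passes 120 N, or if a joint passes its speed limit or range.

## Robot

A 6-joint arm with a two-finger parallel gripper is mounted at the origin on the work surface. World frame = base frame: x ahead of the robot, y to its left, z up, the work surface at z = 0. Lengths are in m, angles in rad, forces in N, time in s.
With the tool pointing down it reaches from about 0.425 to 0.95 m from the base axis. Payload 3.5 kg.
Tool frame: the origin (TCP) lies between the finger pads; the fingertips stand 19 mm ahead of it and the grasp point (between the pads) is the TCP; z points along the fingers, y is the line along which they close (so a half turn about z gives the same grasp; the last joint's range is limited). The gripper opens to 85 mm and grips with 20 to 120 N. Pads are 22 mm wide; open, the fingers measure 114 mm over their backs; the gripper's body (76 mm by 85 mm) begins 54 mm behind the grasp point. The pads swing forward as they close: fully open they stand 13 mm farther back than shut.
Start: joints at [1.112, 0.286, 1.577, -0, 1.279, -0.15], TCP at [0.205, 0.643, 0.25] pointing down, gripper open.
Joint ranges: [-2.77, 2.77], [-0.9, 2.22], [0.21, 2.48], [-1.53, 4.67], [0.24, 2.81], [-2.84, 2.84]. Speed limits (rad/s): [2.79, 2.79, 3.14, 3.14, 3.14, 3.14].

## Interface

Orientations are given as a unit quaternion [x, y, z, w].
In Python, from plant import get_state, cams, ctrl gives the robot as it stands. The module is installed in compiled form; this text tells all that it offers.
- The arm moves only by the tool jog_arm, never from a script. Its argument "deltas" is text: rows parted by semicolons, each of 6 numbers parted by spaces: the shift along the world's x, y, z normalised to -1 to 1, where 1 is 0.02 m, then the turn, a rotation vector about the world's x, y, z normalised to -1 to 1, where 1 is 0.1 rad. In form: x y z ax ay az; .... A call has 1 to 20 rows; each row shifts and turns the commanded pose from where the row before left it; what a row does not reach is not made up. A row lasts 1/8 s, in which the tool goes at most 62.5 mm and 10.7 degrees, less where a joint would pass 70% of its speed; a pose out of reach is approached as far as the arm can. A call with a number of a shift or a turn outside -1 to 1 is refused whole. A call with a gripper value outside its range is refused whole. "gripper" is the opening, from 0 (shut) to 1 (fully open), set as the call begins (left out, the last holds). The fingers move at their own pace and stop on an object; "squeeze" is the grip in N (left out, the last holds). Time passes only in rows, so rows that do not move let the fingers close. It gives the time, the measured TCP pose, the force, the opening and the grip force at its end, in the units of the state.
- get_state(): the state, without advancing time (a new reading comes with each control period).
- cams.read_camera(name): name is "side" or "top"; returns a dict with "color" (480x640x3 uint8, blue, green, red), "vfov" (degrees; the focal length in pixels is half the picture's height over the tangent of half this angle, whatever the lens; pixels are square), "cx", "cy" (the principal point, pixels), "rvec" (rotation vector, rad) and "tvec" (3), from world to camera coordinates, as OpenCV has them. Camera axes: x right, y down, z forward; pixel columns grow to the right and rows downward; lengths in m; the calibration is good to about 2 mm. A picture is of the moment at which its call begins. There is no depth.
- ctrl.sign_off(): hands the job in; it is judged then, once.
The state is a dict: "time": time; "qpos": joint angles; "dq": joint speeds; "joint_efforts": joint torques, N m; "eef_pos": TCP position; "tcp_rot": TCP orientation; "contact_force": force on the tool from outside, world axes, zero at the start; "wrist_torque": the same for the moment, N m; "opening": opening from 0.0 (shut) to 1.0 (fully open); "finger_force": force on a finger pad.
Only numpy, scipy, OpenCV 4.12 (cv2) and the standard library are available. Lean on these libraries where they do the work, as an engineer would, in place of code of your own. Each camera call takes 0.05 s, during which the arm holds its last target. There are 200 camera calls.

## Working session

There is one attempt and no reset: what is moved stays moved. The work goes in short steps, Python scripts to look and compute and a tool call to move; the robot and the scene stay as the last step left them, time stands still between calls to the robot, and variables do not carry over. Pictures are saved under pics/ and viewed, at most 14 in all, crops included, and the job is handed in when it is done.

Besides the shell and the picture viewer there is one more tool, called after "Call:" as name(argument=value, ...) on one line, values as JSON. jog_arm: Moves the arm, as the interface text tells. Its arguments: {"type":"object","properties":{"deltas":{"type":"string"},"gripper":{"type":"number"},"squeeze":{"type":"number"}},"required":["deltas"]}

```bash
mkdir -p pics
cat > h.py <<'E'
import numpy as np, cv2
from plant import get_state, cams, ctrl
def look(n, f=None):
    c=cams.read_camera(n)
    if f: cv2.imwrite('pics/'+f,c['color'])
    return c
def cast(c,uv,z):
    uv=np.atleast_2d(np.asarray(uv,float)); f=c['color'].shape[0]/2/np.tan(np.radians(c['vfov'])/2)
    R=cv2.Rodrigues(np.asarray(c['rvec'],float))[0]; t=np.asarray(c['tvec'],float).ravel()
    o=-R.T@t
    d=np.c_[(uv[:,0]-c['cx'])/f,(uv[:,1]-c['cy'])/f,np.ones(len(uv))]@R
    return o+d*((z-o[2])/d[:,2])[:,None]
E
python3 - <<'E'
from h import *
for n in('top','side'):
    c=look(n,n+'0.png'); print(n,c['vfov'],c['cx'],c['cy'],np.round(c['rvec'],3),np.round(c['tvec'],3),{k for k in c})
    np.savez(n+'0.npz',**c)
print(get_state())
E
```

```text
top 46.33983197818441 321.35782981353543 242.27392583464837 [ 2.127 -2.154  0.128] [0.018 0.453 1.409] {'color', 'cy', 'tvec', 'rvec', 'vfov', 'cx'}
side 43.89793820613585 306.98756071686483 241.38047632689364 [ 2.121 -0.32   0.172] [-0.409  0.113  1.394] {'color', 'cy', 'tvec', 'rvec', 'vfov', 'cx'}
{'time': 0.1, 'qpos': array([ 1.11201043e+00,  2.87113155e-01,  1.57805597e+00, -3.45338740e-06,
        1.27856472e+00, -1.49971385e-01]), 'dq': array([ 0.00037582, -0.00114   , -0.00277502,  0.00167964, -0.00113508,
       -0.00050279]), 'joint_efforts': array([ 4.61096788e-04, -4.07289577e+01, -2.93700939e+01, -1.71313291e-04,
        3.39056649e-03,  1.62060292e-05]), 'eef_pos': array([0.20485771, 0.64257973, 0.24904765]), 'tcp_rot': array([ 1.53793852e-01,  9.88102376e-01, -1.02187629e-03, -3.19280047e-04]), 'contact_force': array([ 0.18344393, -0.3164076 ,  0.7824744 ]), 'wrist_torque': array([-0.01293191,  0.02701628, -0.02313799]), 'finger_force': 0.0, 'opening': 0.9996972812213573}
```

View pics/top0.png

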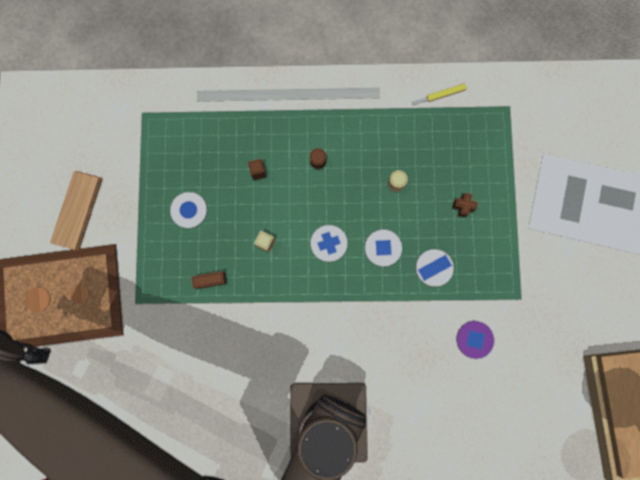

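View pics/side0.png

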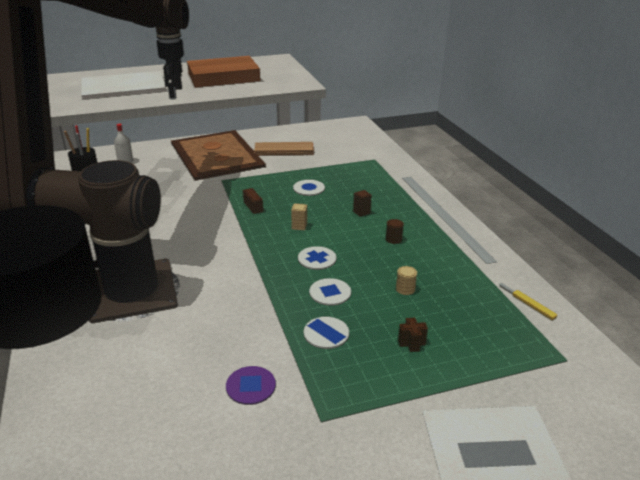

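```bash
cat >> h.py <<'E'
W=lambda I:(I[...,2]-I[...,1]>8)&(I[...,2]<140)&(I[...,2]-I[...,0]>5)
B=lambda I:(I[...,0]-I[...,2]>60)
P=lambda I:(I[...,2]>I[...,0]+25)&(I[...,2]>110)
S=6
def blob(c,uv,mask,r=26):
    "sub-pixel mask pixels (image coords) of the blob nearest uv"
    u,v=map(int,uv); x0,y0=u-r,v-r
    I=cv2.resize(c['color'][y0:v+r,x0:u+r],None,fx=S,fy=S,interpolation=cv2.INTER_CUBIC).astype(int)
    n,l,st,ce=cv2.connectedComponentsWithStats(mask(I).astype(np.uint8))
    k=1+max(range(n-1),key=lambda i:st[i+1,4]-0.0*i)
    m=np.argwhere(l==k)[:,::-1]
    return (m+.5)/S-.5+[x0,y0], I[l==k]
def harm(p,k):
    q=p[:,:2]-p[:,:2].mean(0); z=(q[:,0]+1j*q[:,1])**k
    s=z.sum(); return np.degrees(np.angle(s))/k, abs(s)/abs(z).sum()
E
python3 - <<'E'
from h import *
T=dict(np.load('top0.npz')); Sd=dict(np.load('side0.npz'))
for c in(T,Sd):
    R=cv2.Rodrigues(c['rvec'])[0]; print('cam',-R.T@c['tvec'].ravel())
b={'long':((434,268),(326,332)),'square':((383,248),(330,291)),'round':((188,210),(309,187)),'cross':((329,243),(317,257))}
w={'long':((209,280),(253,201),.04),'square':((257,169),(362,203),.06),'round':((318,158),(395,232),.05),'cross':((465,205),(413,334),.045)}
for n,(a,s) in b.items():
    p=cast(T,blob(T,a,B)[0],.009); q=cast(Sd,blob(Sd,s,B)[0],.009); k=2 if n=='long' else 4
    print('base',n,p.mean(0).round(4),q.mean(0).round(4),'size',[cv2.minAreaRect((x[:,:2]*1000).astype(np.float32))[1] for x in(p,q)],'ang',harm(p,k),harm(q,k))
rows=[]
for n,(a,s,h) in w.items():
    p,_=blob(T,a,W); q,_=blob(Sd,s,W)
    P1=cast(T,p,.003+h/2); Q1=cast(Sd,q,.003+h/2); k=2 if n=='long' else 4
    print('bld',n,P1.mean(0).round(4),Q1.mean(0).round(4),'size',cv2.minAreaRect((P1[:,:2]*1000).astype(np.float32))[1],'ang',harm(P1,k))
    out=[]
    for c,(u,v),m in((T,a,p),(Sd,s,q)):
        I=cv2.resize(c['color'][v-25:v+25,u-25:u+25],(200,200),interpolation=cv2.INTER_CUBIC)
        mk=np.zeros((200,200),np.uint8); ij=((m-[u-25,v-25]+.5)*4).astype(int).clip(0,199); mk[ij[:,1],ij[:,0]]=1
        I=cv2.convertScaleAbs(I,alpha=1.6); cv2.drawContours(I,cv2.findContours(mk,0,1)[0],-1,(255,255,0),1); out.append(I)
    rows.append(np.vstack(out))
cv2.imwrite('pics/m0.png',np.hstack(rows))
E
```

```text
cam [ 0.25373523 -0.01435525  1.45844828]
cam [ 0.06611466 -1.18469879  0.84573652]
base long [ 0.3869 -0.2793  0.009 ] [ 0.3841 -0.2814  0.009 ] size [(31.906667709350586, 81.82920837402344), (31.200746536254883, 81.32006072998047)] ang (np.float64(-62.363580747444416), np.float64(0.7428031806995331)) (np.float64(-62.33350515617186), np.float64(0.7481620242432176))
base square [ 0.4409 -0.1482  0.009 ] [ 0.4373 -0.1494  0.009 ] size [(38.06686782836914, 38.115814208984375), (37.14559555053711, 36.53508758544922)] ang (np.float64(-42.99111926767569), np.float64(0.40994433061068264)) (np.float64(-42.73018373256439), np.float64(0.40948529311900067))
base round [0.549  0.3641 0.009 ] [0.5443 0.3626 0.009 ] size [(44.3112907409668, 44.81014633178711), (39.66145706176758, 41.2156982421875)] ang (np.float64(-8.30641971489247), np.float64(0.008720989401864769)) (np.float64(-11.885059379929451), np.float64(0.011572276915596988))
base cross [ 0.4548 -0.0066  0.009 ] [ 0.4508 -0.0079  0.009 ] size [(51.446876525878906, 51.09605407714844), (50.0757942199707, 48.85688018798828)] ang (np.float64(19.334135857069086), np.float64(0.46021043412952767)) (np.float64(19.26696155451285), np.float64(0.4879019907236459))
bld long [0.3617 0.3041 0.023 ] [0.3604 0.3196 0.023 ] size (32.51371383666992, 84.16889953613281) ang (np.float64(-81.52371562915067), np.float64(0.7442915143549406))
bld square [0.6504 0.1792 0.033 ] [0.6635 0.2241 0.033 ] size (49.141082763671875, 37.533058166503906) ang (np.float64(-35.243275298355925), np.float64(0.19048016259411232))
bld round [0.6783 0.0191 0.028 ] [0.6881 0.0516 0.028 ] size (42.563358306884766, 52.49959945678711) ang (np.float64(7.858930094130817), np.float64(0.06777159450224562))
bld cross [ 0.5479 -0.3616  0.0255] [ 0.5548 -0.3413  0.0255] size (49.322792053222656, 57.30702590942383) ang (np.float64(-12.028858577972635), np.float64(0.38287298403711567))
```

View pics/m0.png

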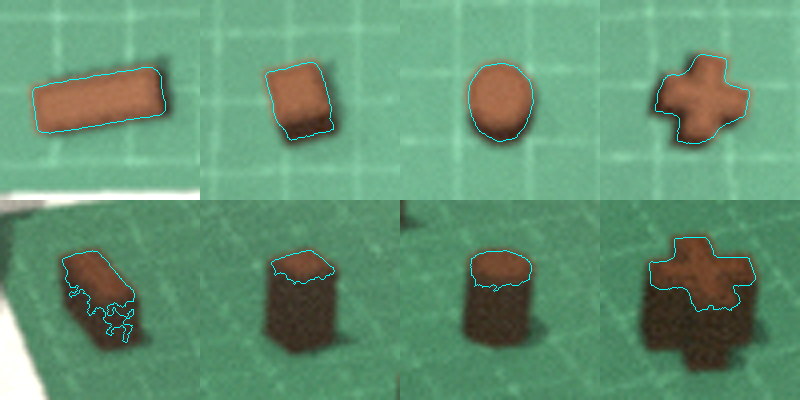

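```bash
cat >> h.py <<'E'
def topmask(I):
    d=cv2.GaussianBlur((I[...,2]-I[...,1]).astype(np.float32),(0,0),2); return d>0.5*np.percentile(d,99.0)
def top(c,uv,h,base=.003,k=4,r=26):
    p,_=blob(c,uv,topmask,r); p=cast(c,p,base+h)
    m=cv2.minAreaRect((p[:,:2]*1000).astype(np.float32))
    return p.mean(0).round(4),np.round(m[1],1),np.round(harm(p,k),2),round(m[2],1)
E
python3 - <<'E'
from h import *
T=dict(np.load('top0.npz')); Sd=dict(np.load('side0.npz'))
w={'long':((209,280),(253,201),.04),'square':((257,169),(362,203),.06),'round':((318,158),(395,232),.05),'cross':((465,205),(413,334),.045)}
for n,(a,s,h) in w.items():
    k=2 if n=='long' else 4
    print(n,top(T,a,h,k=k),top(Sd,s,h,k=k))
E
```

```text
long (array([0.36  , 0.2999, 0.043 ]), array([29.7, 80.4]), array([-81.43,   0.76]), 9.0) (array([0.3547, 0.297 , 0.043 ]), array([31.1, 78.1]), array([-81.25,   0.75]), 8.2)
square (array([0.6457, 0.1763, 0.063 ]), array([38.2, 34.7]), array([-32.24,   0.36]), 12.9) (array([0.6421, 0.1733, 0.063 ]), array([36.2, 37.9]), array([-32.91,   0.28]), 9.9)
round (array([0.6728, 0.0187, 0.053 ]), array([39.7, 44.5]), array([-3.933e+01,  3.000e-02]), 89.5) (array([0.6708, 0.0155, 0.053 ]), array([41.2, 38.5]), array([-4.19,  0.03]), 72.7)
cross (array([ 0.5441, -0.3571,  0.048 ]), array([46.3, 51.2]), array([-11.73,   0.46]), 32.5) (array([ 0.5417, -0.3633,  0.048 ]), array([47.3, 48.4]), array([-10.15,   0.49]), 33.4)
```

Call:
jog_arm(deltas="0.9 -1 -0.3 0 0 0.25;0.9 -1 -0.3 0 0 0.25;0.9 -1 -0.3 0 0 0.25;0.9 -1 -0.3 0 0 0.25;0.9 -1 -0.3 0 0 0.25;0.9 -1 -0.3 0 0 0.25;0.9 -1 -0.3 0 0 0.25;0.9 -1 -0.3 0 0 0.25;0.9 -1 -0.3 0 0 0.25;0.9 -1 -0.3 0 0 0.25;0.9 -1 -0.3 0 0 0.25;0.9 -1 -0.3 0 0 0.25;0.9 -1 -0.3 0 0 0.25;0.9 -1 -0.3 0 0 0.25;0.9 -1 -0.3 0 0 0.25;0.9 -1 -0.3 0 0 0.25;0.9 -1 -0.3 0 0 0.25;0.9 -1 -0.3 0 0 0.25;0.9 -1 -0.3 0 0 0.25;0.9 -1 -0.3 0 0 0.25", gripper=1, squeeze=30)

```text
time: 2.6
eef_pos: [0.5652, 0.2423, 0.1295]
tcp_rot: [-0.096, 0.995, -0.0, -0.001]
contact_force: [0.5, 1.0, -0.5]
opening: 1.0
finger_force: 0.0
```

Call:
jog_arm(deltas="1 -0.85 0 0 0 0.1;1 -0.85 0 0 0 0.1;1 -0.85 0 0 0 0.06;0.95 -0.8 0 0 0 0;0 0 -0.9 0 0 0;0 0 -1 0 0 0;0 0 -1 0 0 0;0 0 -1 0 0 0;0 0 -0.9 0 0 0;0 0 0 0 0 0")

```text
time: 3.85
eef_pos: [0.6424, 0.1761, 0.0317]
tcp_rot: [-0.109, 0.994, -0.0, -0.002]
contact_force: [-0.1, 1.1, -0.1]
opening: 1.002
finger_force: 0.0
```

Call:
jog_arm(deltas="0 0 0 0 0 0;0 0 0 0 0 0;0 0 0 0 0 0;0 0 0 0 0 0;0 0 0 0 0 0;0 0 0 0 0 0", gripper=0.3, squeeze=20)

```text
time: 4.6
eef_pos: [0.6449, 0.1762, 0.0355]
tcp_rot: [-0.108, 0.994, 0.0, 0.001]
contact_force: [-0.5, 0.2, 5.8]
opening: 0.419
finger_force: 22.6
```

Call:
jog_arm(deltas="0 0 0 0 0 0;0 0 0 0 0 0;0 0 0 0 0 0;0 0 0 0 0 -0.71;0 0 0 0 0 -1;0 0 0 0 0 -1;0 0 0 0 0 -1;0 0 0 0 0 -1;0 0 0 0 0 -1;0 0 0 0 0 -1;0 0 0 0 0 -1;0 0 0 0 0 -1;0 0 0 0 0 -1;0 0 0 0 0 -1;0 0 0 0 0 -1;0 0 0 0 0 -1;0 0 0 0 0 -1;0 0 0 0 0 -1;0 0 0 0 0 -1;0 0 0 0 0 0", gripper=1)

```text
time: 7.1
eef_pos: [0.6439, 0.176, 0.034]
tcp_rot: [0.626, 0.78, -0.0, -0.0]
contact_force: [1.0, 0.5, -0.7]
opening: 1.001
finger_force: 0.0
```

Call:
jog_arm(deltas="0 0 0 0 0 0;0 0 0 0 0 0;0 0 0 0 0 0;0 0 0 0 0 0;0 0 0 0 0 0;0 0 0 0 0 0", gripper=0.3, squeeze=30)

```text
time: 7.85
eef_pos: [0.6442, 0.1761, 0.0344]
tcp_rot: [0.626, 0.78, 0.0, 0.0]
contact_force: [0.8, -0.0, 0.7]
opening: 0.416
finger_force: 30.1
```

Run:
```python
from h import *
from scipy.spatial.transform import Rotation as R
s=get_state(); m=R.from_quat(s['tcp_rot']).as_matrix(); print(s['eef_pos'],np.degrees(np.arctan2(m[1,1],m[0,1])),m[:,2].round(4),s['opening'],s['time'])
```

```text
[0.64420549 0.17608118 0.03442493] 12.43641784505594 [ 3.e-04  0.e+00 -1.e+00] 0.4162329570909903 7.85
```

Call:
jog_arm(deltas="0 0 1 0 0 0;0 0 1 0 0 0;0 0 1 0 0 0;-0.6 -0.95 0 0 0 -0.1;-0.6 -0.95 0 0 0 -0.1;-0.6 -0.95 0 0 0 -0.1;-0.6 -0.95 0 0 0 -0.1;-0.6 -0.95 0 0 0 -0.1;-0.6 -0.95 0 0 0 -0.1;-0.6 -0.95 0 0 0 -0.1;-0.6 -0.95 0 0 0 -0.1;-0.6 -0.95 0 0 0 -0.1;-0.6 -0.95 0 0 0 -0.1;-0.6 -0.95 0 0 0 -0.1;-0.6 -0.95 0 0 0 -0.1;-0.6 -0.95 0 0 0 -0.1;-0.6 -0.95 0 0 0 -0.1;-0.6 -0.95 0 0 0 -0.1;-0.6 -0.95 0 0 0 -0.1;-0.6 -0.95 0 0 0 -0.2")

```text
time: 10.35
eef_pos: [0.4391, -0.1479, 0.0944]
tcp_rot: [0.694, 0.72, 0.0, 0.0]
contact_force: [-0.6, -0.6, -0.5]
opening: 0.418
finger_force: 30.1
```

Call:
jog_arm(deltas="0 0 0 0 0 0;0 0 0 0 0 0")

```text
time: 10.6
eef_pos: [0.44, -0.1469, 0.0944]
tcp_rot: [0.694, 0.72, 0.0, 0.0]
contact_force: [0.3, -0.2, -0.1]
opening: 0.42
finger_force: 30.1
```

```bash
cat >> h.py <<'E'
from scipy.spatial.transform import Rotation
def st():
    s=get_state(); m=Rotation.from_quat(s['tcp_rot']).as_matrix(); print('st',s['eef_pos'].round(4),'close',np.degrees(np.arctan2(m[1,1],m[0,1])).round(2),m[:2,2].round(4),'op',round(s['opening'],3),'t',s['time'])
E
python3 -c "from h import *;st()"
```

```text
st [ 0.44   -0.1469  0.0944] close 2.09 [0.0003 0.0002] op 0.42 t 10.6
```

Call:
jog_arm(deltas="-0.04 -0.08 -0.9 0 0 0;0 0 -0.9 0 0 0;0 0 -0.5 0 0 0;0 0 -0.34 0 0 0;0 0 0 0 0 0;0 0 0 0 0 0")

```text
time: 11.35
eef_pos: [0.4398, -0.1487, 0.042]
tcp_rot: [0.694, 0.72, 0.0, 0.001]
contact_force: [0.6, 0.5, -0.5]
opening: 0.42
finger_force: 30.1
```

```bash
python3 -c "from h import *;st()"
```

```text
st [ 0.4398 -0.1487  0.042 ] close 2.13 [ 0.0009 -0.0005] op 0.42 t 11.35
```

Call:
jog_arm(deltas="0 0 0 0 0 0;0 0 0 0 0 0;0 0 0 0 0 0;0 0 0 0 0 0;0 0 1 0 0 0;0 0 1 0 0 0;0 0 1 0 0 0;0 0 1 0 0 0;0.75 0 0.5 0 0 0;1 0 0 0 0 0;1 0 0 0 0 0;1 0 0 0 0 0;1 0 0 0 0 0;1 0 0 0 0 0;1 0 0 0 0 0", gripper=1)

```text
time: 13.22
eef_pos: [0.5748, -0.1485, 0.1313]
tcp_rot: [0.694, 0.72, -0.0, -0.0]
contact_force: [-0.2, 0.3, -0.3]
opening: 0.999
finger_force: 0.0
```

```bash
cat >> h.py <<'E'
def offset(name,c,uv,h,k=4,f=None):
    "how a stood building's underside sits in its blue footprint, from blue left visible"
    print(name,'top face',top(c,uv,h,.009,k))
E
python3 - <<'E'
from h import *
T=look('top','t1.png'); S_=look('side','s1.png'); st()
offset('top',T,(383,245),.06); offset('side',S_,(330,280),.06)
a=cv2.resize(T['color'][210:270,345:425],(400,300),interpolation=2); b=cv2.resize(S_['color'][255:315,290:370],(400,300),interpolation=2)
cv2.imwrite('pics/sq.png',np.hstack([a,b]))
E
```

```text
st [ 0.5756 -0.1487  0.1316] close 2.16 [ 0.001  -0.0004] op 1.003 t 13.325
top top face (array([ 0.4457, -0.1193,  0.069 ]), array([ 99.5, 131.2]), array([-34.21,   0.21]), 88.8)
side top face (array([ 0.437 , -0.1515,  0.069 ]), array([36. , 35.8]), array([-43.32,   0.37]), 1.4)
```

View pics/sq.png

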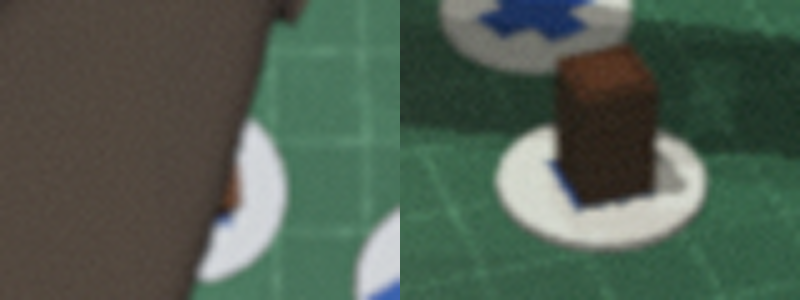

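Call:
jog_arm(deltas="0.5 0.9 0 0 0 0;0.5 0.9 0 0 0 0;0.5 0.9 0 0 0 0;0.5 0.9 0 0 0 0;0.5 0.9 0 0 0 0;0.5 0.9 0 0 0 0;0.5 0.9 0 0 0 0;0.5 0.9 0 0 0 0;0.6 0.9 0 0 0 0;0.2 0.25 0 0 0 0;0 0 0 0 0 0")

```text
time: 14.7
eef_pos: [0.6705, 0.0188, 0.1314]
tcp_rot: [0.694, 0.72, -0.0, -0.0]
contact_force: [-0.1, 0.1, -0.6]
opening: 0.999
finger_force: 0.0
```

Run:
```python
from h import *
T=look('top','t2.png'); st()
offset('top',T,(383,248),.06)
c=T['color'][210:290,300:410]; cv2.imwrite('pics/sq2.png',cv2.resize(c,None,fx=6,fy=6,interpolation=2))
```

```text
st [0.6703 0.0183 0.1314] close 2.12 [-0.0005 -0.0002] op 0.997 t 14.75
top top face (array([ 0.4403, -0.1471,  0.069 ]), array([37.3, 35.3]), array([-43.15,   0.35]), 0.9)
```

View pics/sq2.png

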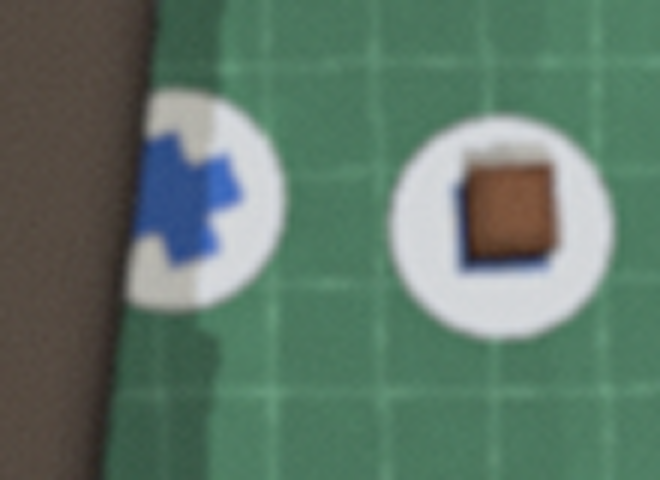

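Run:
```python
from h import *
I=cv2.imread('pics/t2.png').astype(float)
# columns 300+ (480..540)/6 -> 380..390 ; rows 210+(235..290)/6 -> 249..258
print('bottom: rows'); 
for v in range(246,260): print(v,I[v,380:390].mean(0).round(0))
print('left: cols')
for u in range(370,386): print(u,I[240:250,u].mean(0).round(0))
I0=cv2.imread('pics/top0.png').astype(float)
print('orig left/bottom'); 
print([ (u,*I0[240:250,u].mean(0).round(0)) for u in range(371,380)]); print([(v,*I0[v,380:388].mean(0).round(0)) for v in range(251,259)])
```

```text
bottom: rows
246 [ 60.  83. 121.]
247 [ 60.  82. 120.]
248 [ 57.  80. 116.]
249 [ 54.  74. 107.]
250 [48. 67. 98.]
251 [40. 57. 84.]
252 [44. 44. 60.]
253 [85. 62. 57.]
254 [142. 114. 101.]
255 [189. 170. 160.]
256 [214. 206. 201.]
257 [218. 216. 213.]
258 [217. 215. 212.]
259 [217. 214. 212.]
left: cols
370 [217. 214. 211.]
371 [217. 214. 211.]
372 [218. 215. 212.]
373 [218. 215. 212.]
374 [213. 207. 203.]
375 [186. 176. 170.]
376 [137. 116. 108.]
377 [75. 58. 62.]
378 [41. 52. 77.]
379 [48. 67. 99.]
380 [ 52.  72. 105.]
381 [ 56.  76. 112.]
382 [ 58.  82. 119.]
383 [ 60.  83. 121.]
384 [ 61.  84. 122.]
385 [ 60.  83. 122.]
orig left/bottom
[(371, np.float64(195.0), np.float64(191.0), np.float64(188.0)), (372, np.float64(195.0), np.float64(191.0), np.float64(188.0)), (373, np.float64(196.0), np.float64(192.0), np.float64(189.0)), (374, np.float64(193.0), np.float64(185.0), np.float64(181.0)), (375, np.float64(186.0), np.float64(164.0), np.float64(155.0)), (376, np.float64(174.0), np.float64(126.0), np.float64(106.0)), (377, np.float64(168.0), np.float64(102.0), np.float64(70.0)), (378, np.float64(168.0), np.float64(101.0), np.float64(64.0)), (379, np.float64(168.0), np.float64(101.0), np.float64(66.0))]
[(251, np.float64(167.0), np.float64(96.0), np.float64(58.0)), (252, np.float64(167.0), np.float64(95.0), np.float64(56.0)), (253, np.float64(166.0), np.float64(97.0), np.float64(61.0)), (254, np.float64(171.0), np.float64(117.0), np.float64(93.0)), (255, np.float64(182.0), np.float64(154.0), np.float64(142.0)), (256, np.float64(191.0), np.float64(183.0), np.float64(179.0)), (257, np.float64(195.0), np.float64(192.0), np.float64(189.0)), (258, np.float64(195.0), np.float64(191.0), np.float64(188.0))]
```

Call:
jog_arm(deltas="0.08 0 -0.9 0 0 0;0 0 -1 0 0 0;0 0 -1 0 0 0;0 0 -1 0 0 0;0 0 -1 0 0 0;0 0 -0.15 0 0 0;0 0 0 0 0 0")

```text
time: 15.62
eef_pos: [0.6721, 0.0185, 0.0304]
tcp_rot: [0.694, 0.72, 0.0, 0.0]
contact_force: [-0.0, 0.1, 0.2]
opening: 0.998
finger_force: 0.0
```

Call:
jog_arm(deltas="0 0 0 0 0 0;0 0 0 0 0 0;0 0 0 0 0 0;0 0 0 0 0 0;0 0 0 0 0 0", gripper=0.4, squeeze=20)

```text
time: 16.25
eef_pos: [0.6726, 0.0184, 0.0316]
tcp_rot: [0.694, 0.72, 0.0, 0.001]
contact_force: [-0.2, 0.4, 6.0]
opening: 0.512
finger_force: 20.8
```

Call:
jog_arm(deltas="0 0 0 0 0 0;0 0 0 0 0 0;0 0 0 0 0 0;0 0 0 0 0 0.71;0 0 0 0 0 1;0 0 0 0 0 1;0 0 0 0 0 1;0 0 0 0 0 1;0 0 0 0 0 1;0 0 0 0 0 1;0 0 0 0 0 1;0 0 0 0 0 1;0 0 0 0 0 1;0 0 0 0 0 1;0 0 0 0 0 1;0 0 0 0 0 1;0 0 0 0 0 1;0 0 0 0 0 1;0 0 0 0 0 1;0 0 0 0 0 0", gripper=1)

```text
time: 18.75
eef_pos: [0.6717, 0.0185, 0.0302]
tcp_rot: [-0.018, 1.0, 0.0, -0.0]
contact_force: [0.2, -0.5, 0.4]
opening: 1.0
finger_force: 0.0
```

Call:
jog_arm(deltas="0 0 0 0 0 0;0 0 0 0 0 0;0 0 0 0 0 0;0 0 0 0 0 0;0 0 0 0 0 0", gripper=0.4, squeeze=30)

```text
time: 19.38
eef_pos: [0.672, 0.0184, 0.0306]
tcp_rot: [-0.019, 1.0, -0.0, 0.0]
contact_force: [0.2, -0.4, 0.6]
opening: 0.508
finger_force: 30.6
```

```bash
python3 -c "from h import *;st()"
```

```text
st [0.672  0.0184 0.0306] close 92.13 [ 0.0003 -0.0001] op 0.508 t 19.375
```

Call:
jog_arm(deltas="0 0 1 0 0 0;0 0 1 0 0 0;-0.35 0.95 0 0 0 0;-0.35 0.95 0 0 0 0;-0.35 0.95 0 0 0 0;-0.35 0.95 0 0 0 0;-0.35 0.95 0 0 0 0;-0.35 0.95 0 0 0 0;-0.35 0.95 0 0 0 0;-0.35 0.95 0 0 0 0;-0.35 0.95 0 0 0 0;-0.35 0.95 0 0 0 0;-0.35 0.95 0 0 0 0;-0.35 0.95 0 0 0 0;-0.35 0.95 0 0 0 0;-0.35 0.95 0 0 0 0;-0.35 0.95 0 0 0 0;-0.35 0.95 0 0 0 0;-0.35 0.95 0 0 0 0;-0.3 0.95 0 0 0 0")

```text
time: 21.88
eef_pos: [0.5464, 0.3617, 0.0705]
tcp_rot: [-0.019, 1.0, -0.0, -0.0]
contact_force: [-1.0, -0.6, -0.8]
opening: 0.507
finger_force: 30.7
```

Call:
jog_arm(deltas="0 0.1 0 0 0 0;0 0 0 0 0 0;0 0 0 0 0 0")

```text
time: 22.25
eef_pos: [0.5472, 0.3619, 0.0705]
tcp_rot: [-0.018, 1.0, -0.0, -0.0]
contact_force: [-0.4, 0.6, -0.5]
opening: 0.509
finger_force: 30.7
```

```bash
python3 -c "from h import *;st()"
```

```text
st [0.5472 0.3619 0.0705] close 92.08 [-0.     -0.0003] op 0.509 t 22.25
```

Call:
jog_arm(deltas="0 0.05 -0.8 0 0 0;0 0 -0.5 0 0 0;0 0 -0.36 0 0 0;0 0 0 0 0 0;0 0 0 0 0 0")

```text
time: 22.88
eef_pos: [0.5468, 0.3634, 0.0369]
tcp_rot: [-0.019, 1.0, -0.0, -0.0]
contact_force: [0.2, 0.3, -1.5]
opening: 0.51
finger_force: 30.7
```

```bash
python3 -c "from h import *;st()"
```

```text
st [0.5468 0.3634 0.0369] close 92.13 [-0.0003 -0.0002] op 0.51 t 22.875
```

Call:
jog_arm(deltas="0 0 0 0 0 0;0 0 0 0 0 0;0 0 0 0 0 0;0 0 0 0 0 0;0 0 1 0 0 0;0 0 1 0 0 0;0 0 1 0 0 0;0 0 1 0 0 0;-0.6 -0.2 0 0 0 -0.95;-0.6 -0.2 0 0 0 -0.95;-0.6 -0.2 0 0 0 -0.95;-0.6 -0.2 0 0 0 -0.95;-0.6 -0.2 0 0 0 -0.95;-0.6 -0.2 0 0 0 -0.95;-0.6 -0.2 0 0 0 -0.95;-0.6 -0.2 0 0 0 -0.95;-0.6 -0.2 0 0 0 -0.95;-0.6 -0.2 0 0 0 -0.95;-0.6 -0.2 0 0 0 -0.95;-0.6 -0.2 0 0 0 -0.95", gripper=1)

```text
time: 25.38
eef_pos: [0.4028, 0.3155, 0.1185]
tcp_rot: [0.525, 0.851, 0.001, 0.0]
contact_force: [-0.4, 0.5, -0.3]
opening: 0.998
finger_force: 0.0
```

Call:
jog_arm(deltas="-0.7 -0.2 0 0 0 -0.95;-0.7 -0.2 0 0 0 -0.95;-0.7 -0.3 0 0 0 -0.95;-0.1 -0.1 0 0 0 -0.3;0 0 0 0 0 0;0 0 0 0 0 0")

```text
time: 26.12
eef_pos: [0.3596, 0.2997, 0.1178]
tcp_rot: [0.651, 0.759, 0.0, 0.0]
contact_force: [0.2, -0.3, 1.0]
opening: 0.999
finger_force: 0.0
```

Run:
```python
from h import *
st(); T=look('top','t3.png'); S_=look('side','s3.png')
print(top(T,(188,210),.05,.009),top(S_,(309,180),.05,.009,r=22))
a=cv2.resize(T['color'][180:240,148:228],(400,300),interpolation=2); b=cv2.resize(S_['color'][150:210,270:350],(400,300),interpolation=2)
cv2.imwrite('pics/rd.png',np.hstack([a,b]))
```

```text
st [0.3596 0.2997 0.1178] close 8.79 [0.0008 0.0004] op 0.999 t 26.125
(array([0.5484, 0.3612, 0.059 ]), array([43.6, 39.8]), array([6.86, 0.06]), 62.2) (array([0.5441, 0.358 , 0.059 ]), array([43.2, 37.8]), array([19.87,  0.07]), 61.6)
```

View pics/rd.png

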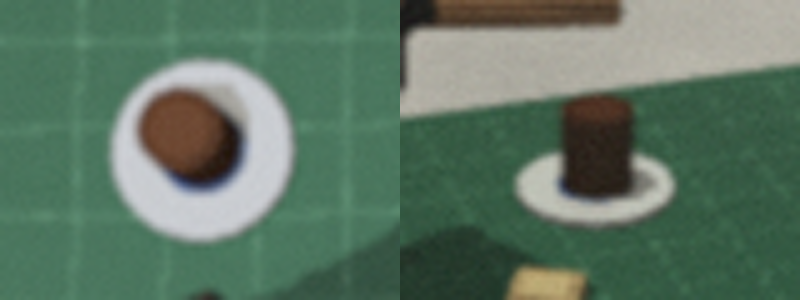

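```bash
cat >> h.py <<'E'
def strips(c,ctr,r0,r1,angs,z=.009):
    "blue width (mm) between r0 and r1 from ctr along each world angle, full blue = 110*gain"
    f=c['color'].shape[0]/2/np.tan(np.radians(c['vfov'])/2); I=c['color'].astype(np.float32)
    rr=np.arange(r0,r1,.0005); out=[]
    for a in angs:
        p=np.array([[ctr[0]+r*np.cos(np.radians(a)),ctr[1]+r*np.sin(np.radians(a)),z] for r in rr])
        K=np.array([[f,0,c['cx']],[0,f,c['cy']],[0,0,1]]); uv=cv2.projectPoints(p,c['rvec'],c['tvec'],K,None)[0].reshape(-1,2).astype(np.float32)
        s=cv2.remap(I,uv[:,:1].copy(),uv[:,1:].copy(),cv2.INTER_LINEAR).reshape(-1,3)
        d=s[:,0]-s[:,2]; w=s[-6:].mean(); blue=105*w/192
        out.append((a,round(float(np.clip(d-5,0,None).sum()*.5/blue),2)))
    return out
E
python3 - <<'E'
from h import *
T=look('top'); S_=look('side')
print(strips(T,(.549,.3641),.012,.034,range(160,310,15)))
print(strips(S_,(.5443,.3626),.012,.034,range(150,360,15)))
E
```

```text
[(160, 2.35), (175, 1.67), (190, 1.78), (205, 2.01), (220, 1.67), (235, 1.44), (250, 1.41), (265, 1.35), (280, 0.77), (295, 0.08)]
[(150, 0.14), (165, 0.5), (180, 0.6), (195, 0.68), (210, 0.57), (225, 0.02), (240, 0.15), (255, 0.0), (270, 0.0), (285, 0.0), (300, 0.0), (315, 0.0), (330, 0.0), (345, 0.0)]
```

Call:
jog_arm(deltas="-0.07 0.07 -0.9 0 0 0;0 0 -1 0 0 0;0 0 -1 0 0 0;0 0 -1 0 0 0;0 0 -0.63 0 0 0;0 0 0 0 0 0")

```text
time: 27.08
eef_pos: [0.3569, 0.3005, 0.0258]
tcp_rot: [0.651, 0.759, -0.001, -0.0]
contact_force: [-0.1, 0.8, -0.3]
opening: 1.002
finger_force: 0.0
```

Call:
jog_arm(deltas="0 0 0 0 0 0;0 0 0 0 0 0;0 0 0 0 0 0;0 0 0 0 0 0;0 0 0 0 0 0;0 0 0 0 0 0", gripper=0.2, squeeze=35)

```text
time: 27.82
eef_pos: [0.3581, 0.3012, 0.0274]
tcp_rot: [0.651, 0.759, 0.001, 0.0]
contact_force: [-0.6, -0.1, 6.1]
opening: 0.345
finger_force: 35.6
```

Run:
```python
from h import *
st(); T=look('top'); S_=look('side','s4.png'); print(top(S_,(253,201),.04,k=2))
```

```text
st [0.3581 0.3012 0.0274] close 8.77 [0.001  0.0006] op 0.345 t 27.825
(array([0.354 , 0.2575, 0.043 ]), array([146.1,  35.6]), array([84.6,  0.9]), 80.6)
```

Call:
jog_arm(deltas="0 0 1 0 0 0;0 0 1 0 0 0;0 0 1 0 0 0;0.55 -0.97 0.5 0 0 0.15;0.55 -0.97 0.5 0 0 0.15;0.55 -0.97 0.5 0 0 0.15;0.55 -0.97 0.5 0 0 0.15;0.55 -0.97 0.5 0 0 0.15;0.55 -0.97 0 0 0 0.15;0.55 -0.97 0 0 0 0.15;0.55 -0.97 0 0 0 0.15;0.55 -0.97 0 0 0 0.15;0.55 -0.97 0 0 0 0.15;0.55 -0.97 0 0 0 0.15;0.55 -0.97 0 0 0 0.15;0.55 -0.97 0 0 0 0.15;0 -1 0 0 0 0.15;0 -1 0 0 0 0.15;0 -1 0 0 0 0.15;0 -1 0 0 0 0.15")

```text
time: 30.42
eef_pos: [0.4997, -0.0318, 0.1357]
tcp_rot: [0.549, 0.836, -0.0, -0.001]
contact_force: [-1.1, 0.5, -0.7]
opening: 0.349
finger_force: 34.9
```

Call:
jog_arm(deltas="0 -0.9 0 0 0 0.15;0 -0.9 0 0 0 0.15;0 -0.9 0 0 0 0.15;0 -0.9 0 0 0 0.15;-0.58 -0.89 0 0 0 0.15;-0.58 -0.89 0 0 0 0;-0.58 -0.89 0 0 0 0;-0.58 -0.89 0 0 0 0;-0.58 -0.89 0 0 0 0;-0.58 -0.89 0 0 0 0;-0.58 -0.89 0 0 0 0;-0.58 -0.89 0 0 0 0;-0.58 -0.89 0 0 0 0;-0.58 -0.89 0 0 0 0;0 0 -0.5 0 0 0;0 0 -1 0 0 0;0 0 -1 0 0 0;0 0 0 0 0 0;0 0 0 0 0 0")

```text
time: 32.8
eef_pos: [0.3848, -0.281, 0.0867]
tcp_rot: [0.517, 0.856, 0.0, -0.0]
contact_force: [0.3, -0.5, -0.1]
opening: 0.347
finger_force: 34.9
```

```bash
python3 -c "
from h import *
st();look('side','s5.png')"
```

```text
st [ 0.3848 -0.281   0.0867] close 27.7 [-0.      0.0003] op 0.347 t 32.8
```

View pics/s5.png

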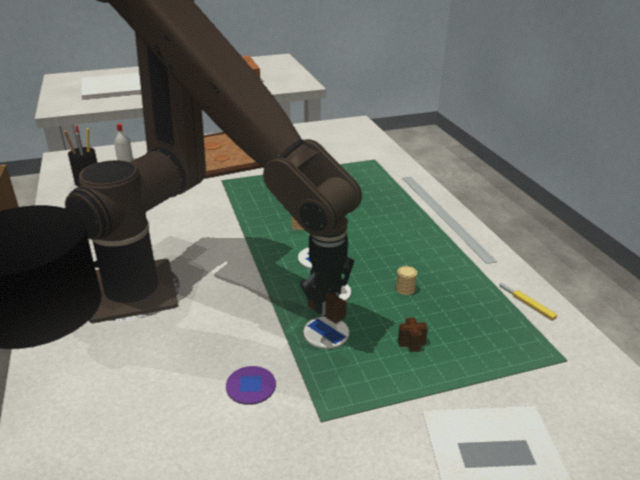

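Call:
jog_arm(deltas="0.04 0.01 -0.9 0 0 0;0 0 -0.9 0 0 0;0 0 -0.5 0 0 0;0 0 -0.33 0 0 0;0 0 0 0 0 0;0 0 0 0 0 0")

```text
time: 33.6
eef_pos: [0.3857, -0.2815, 0.0347]
tcp_rot: [0.517, 0.856, -0.0, 0.001]
contact_force: [-0.2, 0.2, 0.4]
opening: 0.343
finger_force: 34.9
```

```bash
python3 -c "from h import *;st()"
```

```text
st [ 0.3857 -0.2815  0.0347] close 27.68 [ 0.0008 -0.0009] op 0.343 t 33.6
```

Call:
jog_arm(deltas="0 0 0 0 0 0;0 0 0 0 0 0;0 0 0 0 0 0;0 0 0 0 0 0;0 0 1 0 0 0;0 0 1 0 0 0;0 0 1 0 0 0;0 0 1 0 0 0;0.88 -0.44 0 0 0 0.99;0.88 -0.44 0 0 0 0.99;0.88 -0.44 0 0 0 0.99;0.88 -0.44 0 0 0 0.99;0.88 -0.44 0 0 0 0.99;0.88 -0.44 0 0 0 0.99;0.88 -0.44 0 0 0 0.99;0.88 -0.44 0 0 0 0.99;0.88 -0.44 0 0 0 0.99;0 0 0 0 0 0;0 0 0 0 0 0", gripper=1)

```text
time: 35.98
eef_pos: [0.5431, -0.3599, 0.1136]
tcp_rot: [0.099, 0.995, 0.0, -0.001]
contact_force: [-0.5, 0.0, 0.5]
opening: 0.999
finger_force: 0.0
```

Run:
```python
from h import *
st(); T=look('top','t6.png'); S_=look('side','s6.png')
a=cv2.resize(T['color'][238:298,395:475],(400,300),interpolation=2); b=cv2.resize(S_['color'][290:350,290:370],(400,300),interpolation=2)
cv2.imwrite('pics/lg.png',np.hstack([a,b]))
```

```text
st [ 0.5431 -0.3599  0.1136] close 78.65 [-0.0011  0.0009] op 0.999 t 35.975
```

View pics/lg.png

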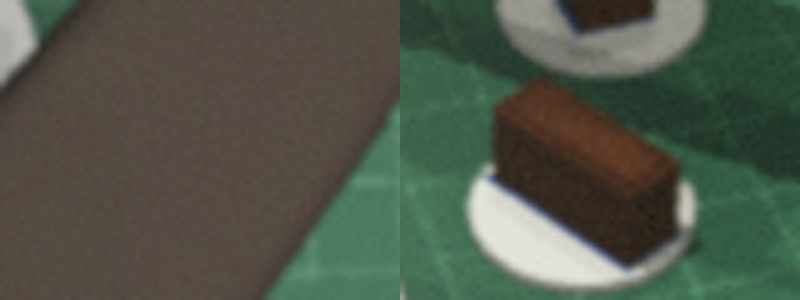

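Call:
jog_arm(deltas="0 0 -0.9 0 0 0;0 0 -1 0 0 0;0 0 -1 0 0 0;0 0 -1 0 0 0;0 0 -0.25 0 0 0;0 0 0 0 0 0")

```text
time: 36.83
eef_pos: [0.5436, -0.3603, 0.0305]
tcp_rot: [0.098, 0.995, 0.0, -0.0]
contact_force: [-0.2, 0.5, 0.5]
opening: 1.001
finger_force: 0.0
```

Call:
jog_arm(deltas="0 0 0 0 0 0;0 0 0 0 0 0;0 0 0 0 0 0;0 0 0 0 0 0;0 0 0 0 0 0", gripper=0.5, squeeze=20)

```text
time: 37.45
eef_pos: [0.5444, -0.3609, 0.0323]
tcp_rot: [0.098, 0.995, -0.001, 0.001]
contact_force: [-1.4, 0.1, 5.4]
opening: 0.627
finger_force: 21.8
```

Call:
jog_arm(deltas="0 0 0 0 0 0;0 0 0 0 0 0;0 0 0 0 0 0;0 0 0 0 0 -0.71;0 0 0 0 0 -1;0 0 0 0 0 -1;0 0 0 0 0 -1;0 0 0 0 0 -1;0 0 0 0 0 -1;0 0 0 0 0 -1;0 0 0 0 0 -1;0 0 0 0 0 -1;0 0 0 0 0 -1;0 0 0 0 0 -1;0 0 0 0 0 -1;0 0 0 0 0 -1;0 0 0 0 0 -1;0 0 0 0 0 -1;0 0 0 0 0 -1;0 0 0 0 0 0", gripper=1)

```text
time: 39.95
eef_pos: [0.5435, -0.3602, 0.0308]
tcp_rot: [0.773, 0.635, -0.0, -0.0]
contact_force: [-0.3, -0.4, 0.1]
opening: 0.999
finger_force: 0.0
```

Call:
jog_arm(deltas="0 0 0 0 0 0;0 0 0 0 0 0;0 0 0 0 0 0;0 0 0 0 0 0;0 0 0 0 0 0", gripper=0.5, squeeze=35)

```text
time: 40.58
eef_pos: [0.5438, -0.3604, 0.0312]
tcp_rot: [0.773, 0.634, 0.0, 0.0]
contact_force: [0.2, -0.2, 0.3]
opening: 0.626
finger_force: 38.4
```

```bash
python3 -c "from h import *;st()"
```

```text
st [ 0.5438 -0.3604  0.0312] close -11.28 [ 0.0001 -0.0002] op 0.626 t 40.575
```

Call:
jog_arm(deltas="0 0 1 0 0 0;0 0 1 0 0 0;0 0 1 0 0 0;0 0 1 0 0 0;0 0 1 0 0 0;-0.25 0.98 0 0 0 0.3;-0.25 0.98 0 0 0 0.3;-0.25 0.98 0 0 0 0.3;-0.25 0.98 0 0 0 0.3;-0.25 0.98 0 0 0 0.3;-0.25 0.98 0 0 0 0.3;-0.25 0.98 0 0 0 0.3;-0.25 0.98 0 0 0 0.3;-0.25 0.98 0 0 0 0.3;-0.25 0.98 0 0 0 0.3;-0.25 0.98 0 0 0 0.3;-0.25 0.98 0 0 0 0.3;-0.25 0.98 0 0 0 0.3;-0.25 0.98 0 0 0 0.3;-0.25 0.98 0 0 0 0.3")

```text
time: 43.08
eef_pos: [0.4684, -0.0651, 0.1312]
tcp_rot: [0.611, 0.791, 0.0, 0.0]
contact_force: [-0.1, -0.2, -0.0]
opening: 0.628
finger_force: 38.3
```

Call:
jog_arm(deltas="-0.25 0.98 0 0 0 0.3;-0.25 0.98 0 0 0 0.3;-0.25 0.98 0 0 0 0.24;0 0 -0.5 0 0 0;0 0 -1 0 0 0;0 0 -1 0 0 0;0 0 0 0 0 0;0 0 0 0 0 0")

```text
time: 44.08
eef_pos: [0.4541, -0.0078, 0.0814]
tcp_rot: [0.579, 0.816, 0.0, 0.0]
contact_force: [-0.2, 0.6, 0.1]
opening: 0.63
finger_force: 38.3
```

```bash
python3 -c "from h import *;st()"
```

```text
st [ 0.4541 -0.0078  0.0814] close 19.29 [ 0.0005 -0.0002] op 0.63 t 44.075
```

Call:
jog_arm(deltas="-0.05 0 -0.9 0 0 0;0 0 -0.6 0 0 0;0 0 -0.4 0 0 0;0 0 -0.27 0 0 0;0 0 0 0 0 0;0 0 0 0 0 0")

```text
time: 44.82
eef_pos: [0.4529, -0.0076, 0.038]
tcp_rot: [0.578, 0.816, 0.0, 0.0]
contact_force: [0.7, -0.1, -0.3]
opening: 0.628
finger_force: 38.4
```

```bash
python3 -c "from h import *;st()"
```

```text
st [ 0.4529 -0.0076  0.038 ] close 19.31 [ 0.0004 -0.0001] op 0.628 t 44.825
```

Call:
jog_arm(deltas="0 0 0 0 0 0;0 0 0 0 0 0;0 0 0 0 0 0;0 0 0 0 0 0;0 0 1 0 0 0;0 0 1 0 0 0;0 0 1 0 0 0;0 0 1 0 0 0;0 0 1 0 0 0;0.2 1 1 0 0 0;0.2 1 1 0 0 0;0.2 1 0.5 0 0 0;0.2 1 0 0 0 0;0.2 1 0 0 0 0;0.2 1 0 0 0 0;0.2 1 0 0 0 0;0 1 0 0 0 0;0 1 0 0 0 0;0 1 0 0 0 0;0 1 0 0 0 0", gripper=1)

```text
time: 47.32
eef_pos: [0.4805, 0.2131, 0.1876]
tcp_rot: [0.579, 0.816, -0.0, -0.0]
contact_force: [0.2, -0.2, -0.3]
opening: 1.0
finger_force: 0.0
```

Call:
jog_arm(deltas="-0.5 1 0 0 0 0;-0.5 1 0 0 0 0;-0.5 1 0 0 0 0;-0.5 1 0 0 0 0;-0.5 1 0 0 0 0;-0.5 1 0 0 0 0;-0.5 1 0 0 0 0;-0.5 1 0 0 0 0;-0.5 1 0 0 0 0;-0.5 1 0 0 0 0;-0.5 1 0 0 0 0;-0.5 1 0 0 0 0;-0.8 1 0 0 0 0;-0.8 1 0 0 0 0;-0.8 1 0 0 0 0;-0.8 1 0 0 0 0;0 0 0 0 0 0")

```text
time: 49.45
eef_pos: [0.2957, 0.5332, 0.1875]
tcp_rot: [0.578, 0.816, -0.0, -0.0]
contact_force: [-0.6, -1.5, -0.2]
opening: 1.003
finger_force: 0.0
```

Run:
```python
from h import *
st(); T=look('top','t7.png'); np.savez('t7.npz',**T); S_=look('side','s7.png'); np.savez('s7.npz',**S_)
cr=lambda c,u,v:cv2.resize(c['color'][v-25:v+25,u-33:u+33],(264,200),interpolation=2)
a=np.hstack([cr(T,*p) for p in((329,243),(383,248),(434,268))]); b=np.hstack([cr(S_,*p) for p in((317,250),(330,280),(326,324))])
cv2.imwrite('pics/fin.png',np.vstack([a,b]))
```

```text
st [0.2957 0.5332 0.1875] close 19.45 [-0.0003 -0.0003] op 1.003 t 49.45
```

View pics/fin.png

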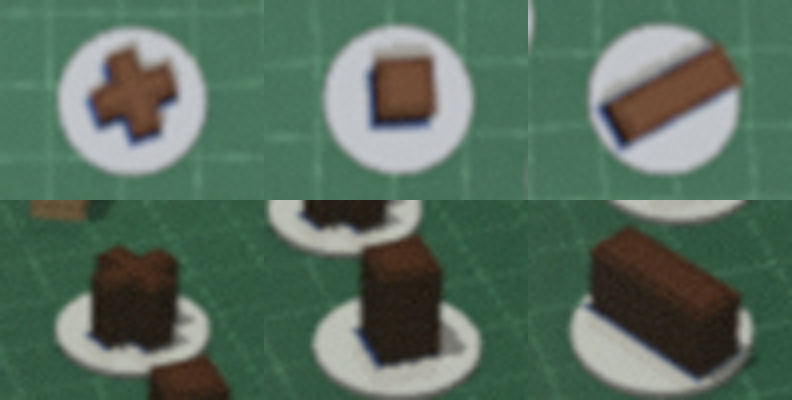

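View pics/t7.png

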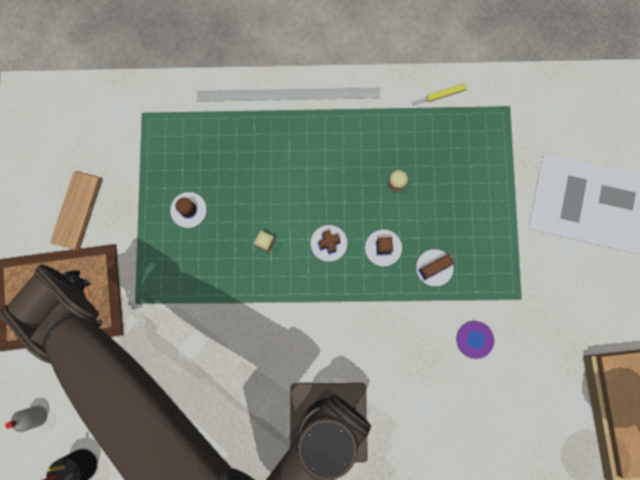

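Run:
```python
from h import *
T=dict(np.load('t7.npz')); S_=dict(np.load('s7.npz'))
def edge(c,ctr,a,half,lat):
    n=np.array([np.cos(np.radians(a)),np.sin(np.radians(a))]); t=np.array([-n[1],n[0]])
    return np.mean([strips(c,np.array(ctr)+t*o,half-.012,half+.012,[a])[0][1] for o in np.linspace(-lat,lat,9)]).round(2)
J={'long':((.3869,-.2793),(.3841,-.2814),-62.35,.042,.017,.03,.010),'square':((.4409,-.1482),(.4373,-.1494),2.1,.02,.02,.012,.012),'cross':((.4548,-.0066),(.4508,-.0079),19.3,.029,.029,.006,.006)}
for n,(ct,cs,a,hx,hy,lx,ly) in J.items():
    for d,h,l in((0,hx,ly),(180,hx,ly),(90,hy,lx),(-90,hy,lx)):
        print(n,'dir',a+d,'top',edge(T,ct,a+d,h,l),'side',edge(S_,cs,a+d,h,l))
print('face long',top(T,(436,266),.04,.009,2),'sq',top(T,(384,245),.06,.009,4),'cross',top(T,(329,241),.045,.009,4))
```

```text
long dir -62.35 top 0.14 side 0.53
long dir 117.65 top 4.91 side 0.2
long dir 27.65 top 0.04 side 0.0
long dir -152.35 top 0.62 side 0.47
square dir 2.1 top 0.0 side 0.0
square dir 182.1 top 2.0 side 1.03
square dir 92.1 top 1.52 side 0.0
square dir -87.9 top 0.05 side 0.0
cross dir 19.3 top 0.02 side 0.0
cross dir 199.3 top 1.72 side 0.43
cross dir 109.3 top 2.11 side 0.0
cross dir -70.7 top 0.13 side 0.0
face long (array([ 0.3867, -0.2781,  0.049 ]), array([26.9, 80.4]), array([-62.43,   0.81]), 27.3) sq (array([ 0.4403, -0.147 ,  0.069 ]), array([37.3, 35.8]), array([-42.73,   0.36]), 1.2) cross (array([ 0.4539, -0.0082,  0.054 ]), array([46.3, 48.1]), array([20.03,  0.51]), 66.0)
```

Run:
```python
from h import *
T=dict(np.load('t7.npz')); S_=dict(np.load('s7.npz'))
a=cv2.resize(T['color'][248:288,412:458],(460,400),interpolation=0); b=cv2.resize(S_['color'][300:350,300:342],(336,400),interpolation=0)
cv2.imwrite('pics/lz.png',cv2.convertScaleAbs(np.hstack([a,b]),alpha=1.3))
I=T['color'].astype(int)
n=np.array([np.cos(np.radians(117.65)),np.sin(np.radians(117.65))])
f=240/np.tan(np.radians(T['vfov'])/2);K=np.array([[f,0,T['cx']],[0,f,T['cy']],[0,0,1]])
for r in np.arange(.028,.054,.0015):
    p=np.array([[.3869,-.2793,.009]])+np.r_[n*r,0]
    uv=cv2.projectPoints(p,T['rvec'],T['tvec'],K,None)[0].ravel()
    print(round(r*1e3,1),uv.round(1),cv2.getRectSubPix(T['color'].astype(np.float32)[...,0],(1,1),tuple(uv))[0,0].round(),cv2.getRectSubPix(T['color'].astype(np.float32)[...,2],(1,1),tuple(uv))[0,0].round())
```

```text
28.0 [425.  272.4] 48.0 95.0
29.5 [424.5 272.7] 43.0 89.0
31.0 [424. 273.] 37.0 82.0
32.5 [423.5 273.3] 34.0 71.0
34.0 [423.  273.5] 32.0 57.0
35.5 [422.5 273.8] 47.0 49.0
37.0 [421.9 274.1] 70.0 49.0
38.5 [421.4 274.4] 104.0 74.0
40.0 [420.9 274.6] 137.0 103.0
41.5 [420.4 274.9] 164.0 136.0
43.0 [419.9 275.2] 183.0 162.0
44.5 [419.4 275.5] 183.0 170.0
46.0 [418.9 275.7] 177.0 169.0
47.5 [418.4 276. ] 152.0 144.0
49.0 [417.9 276.3] 126.0 117.0
50.5 [417.4 276.6] 106.0 94.0
52.0 [416.9 276.9] 92.0 77.0
53.5 [416.4 277.1] 89.0 72.0
```

View pics/lz.png

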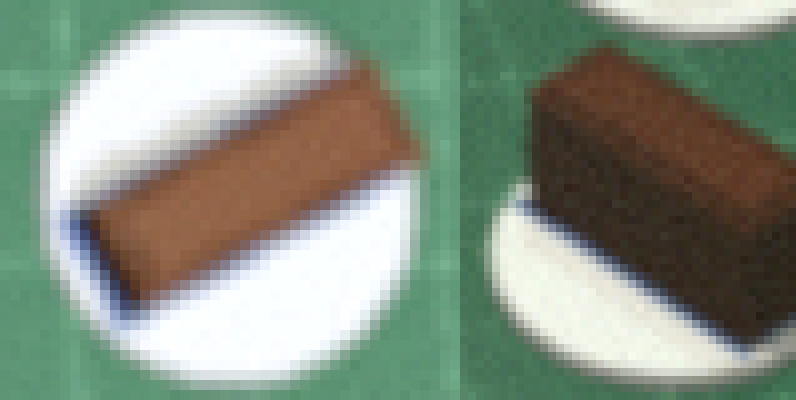

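```bash
python3 -c "
from h import *
print(ctrl.sign_off())"
```

```text
the job is handed in; nothing more can be done
None
```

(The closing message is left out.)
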